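Seat a fresh paint cake in the palette strip

TASK

Slide the round paint cake along the channel of the palette holder until it drops into the pocket of the metal strip. Then press it down, cup and all, until its top is level with the strip, and hold it there for a second with about 10 newtons so that it sticks. The cake is brittle: do not grip it or lift it out of the channel, and never push it with more than 16 newtons; leave the brush can, the bottle and the scraper where they are.

Things in the scene. Friction and masses are not known exactly. Their poses are not given: they have to be found in the camera images.
- holder: Wooden palette holder fixed to the table: two parallel bars 250 mm long, 120 mm over all, with guide rails that leave a straight channel 60 mm wide. Origin at table height, mid-channel. x runs along the channel from the cake towards the pocket, y across, z up. The channel's flat floor lies 18 mm above the origin; rails and bars reach 25 to 26 mm above it.
- pocket_zone (a point): Point on the channel floor at x = 37 mm of the holder. The floor is an aluminium strip, 340 mm long, sticking out at both ends, fixed now but set anywhere along the holder. Its one pocket, a round hole 60 mm across on the channel's centre line, has its centre up to 28 mm before or beyond this point along x; where exactly is not measured.
- channel_mid (a point): Point on the channel floor above the holder's origin. The pocket's bottom is a flat dark metal cup, at first 5 mm below the channel floor. It carries the cake without moving; pressed with a little over 3 N it moves stiffly down 5 mm more to a hard stop, and stays there.
- cake_center (a point): Hard red-brown paint cake, a flat disc 56 mm across, 10 mm thick, about 45 g, lying in the channel at x = -75 to -45 mm of the holder. Point: its centre, half-way up: 23 mm above the holder's origin when on the channel floor, 18 mm when dropped on the raised cup (5 mm still stand proud), 13 mm when pressed home, top level with the floor. Cracks at over 16 N from the fingers.
- brush_can: Bystander: steel can 72 mm across and 100 mm tall with brushes standing in it up to about 230 mm; origin under its centre.
- medium: Bystander: amber glass bottle 52 mm across, 110 mm tall; origin under its centre.
- knife: Bystander: flat wide scraper with a wooden handle, 200 mm long lying on the table along its own x; origin under its middle.
Things that resemble listed ones, but are neither listed nor needed, are in the scene too. Of the things that look like the part that bears cake_center, the largest one is meant.

How it is judged:
By the outcome, as a careful person would: the job done as asked, in the order asked, and still so for the second after the job is handed in, with the robot touching nothing.
It also fails if it takes over 64 s, if anything falls off the work surface, if the arm or the gripper's body presses on something with over 40 N, if the wrist force passes 120 N, or if a joint passes its speed limit or range.

ROBOT

A 6-joint arm with a two-finger parallel gripper is mounted at the origin on the work surface. World frame = base frame: x ahead of the robot, y to its left, z up, the work surface at z = 0. Lengths are in m, angles in rad, forces in N, time in s.
With the tool pointing down it reaches from about 0.375 to 0.975 m from the base axis. Payload 3.8 kg.
Tool frame: the origin (TCP) lies at the very end of the fingers, on their centre line; the grasp point (between the pads) lies 19 mm behind it; z points along the fingers, y is the direction in which the jaws open and shut (so a half turn about z gives the same grasp; the last joint's range is limited). The gripper opens to 85 mm and grips with 20 to 120 N. Pads are 22 mm wide; open, the fingers measure 114 mm over their backs; the gripper's body (76 mm by 85 mm) begins 54 mm behind the grasp point. The pads swing forward as they close: fully open they stand 13 mm farther back than shut.
Start: joints at [1.08, 0.264, 1.604, -0, 1.274, -0.037], TCP at [0.296, 0.607, 0.231] pointing down, gripper open.
Joint ranges: [-2.63, 2.63], [-0.94, 2.18], [0.31, 2.57], [-1.31, 4.45], [0, 2.66], [-2.55, 2.55]. Speed limits (rad/s): [2.57, 2.57, 3.14, 3.14, 3.14, 3.14].

INTERFACE

Orientations are given as a rotation vector (axis times angle).
In Python, from workcell import status, read_camera, camera_info, order gives the robot as it stands.
- The arm moves only by the tool move_arm, never from a script. Its argument "deltas" is a list of rows, each a list of 3 entries, a list of its own where there are three numbers: the turn, a rotation vector about the world's x, y, z as a fraction of full scale, then the shift along the world's x, y, z as a fraction of full scale, then the closure, from -1 (fully open) to 1 (shut), so that 0 is half open. A call has 1 to 20 rows; each row is the pose to reach, as a shift and turn from the pose commanded when the call began; what a row does not reach only later rows make up. Full scale, the value 1, is 0.1 m for a shift and pi/2 rad for a turn. A row lasts 1/8 s, in which the tool goes at most 62.5 mm and 10.7 degrees, less where a joint would pass 70% of its speed; a pose out of reach is approached as far as the arm can. A call with a number of a shift or a turn outside -1 to 1 is refused whole. A call with a gripper value outside its range is refused whole. The fingers move at their own pace and stop on an object; "grip_force" is the grip in N (left out, the last holds). Time passes only in rows, so rows that repeat a pose let the fingers close. It gives the time, the measured TCP pose, the force and the opening at its end, in the units of the state.
- status.read_state(): the state, without advancing time (a new reading comes with each control period).
- read_camera(name): name is "scene" or "side" or "wrist"; returns (picture, depth): 480x640x3 uint8, red, green, blue; 480x640 float32, m along the optical axis (not along the pixel's ray), 0 where there is no reading.
- camera_info(name): a dict with "K" (3x3 intrinsics, pixels), "R" (3x3) and "t" (3): a world point X has camera coordinates R X + t. Camera axes: x right, y down, z forward; pixel columns grow to the right and rows downward; lengths in m; the calibration is good to about 2 mm. A picture is of the moment at which its call begins: read the wrist's pose just before it. camera_info takes no time and is no camera call; for the wrist camera it gives the pose at the moment of the call.
- order.finish_job(): hands the job in, once; it reports no verdict.
The state is a dict: "time": time; "q": joint angles; "joint_vel": joint speeds; "joint_torque": joint torques, N m; "tool_pos": TCP position; "tcp_rot": TCP orientation; "wrist_force": force on the tool from outside, world axes, zero at the start; "torque": the same for the moment, N m; "width": opening from 0.0 (shut) to 1.0 (fully open).
Only numpy, scipy, OpenCV 4.12 (cv2) and the standard library are available. Lean on these libraries where they do the work, as an engineer would, in place of code of your own. Each camera call takes 0.05 s, during which the arm holds its last target. There are 200 camera calls.

## Working session

There is one attempt and no reset: what is moved stays moved. The work goes in short steps, Python scripts to look and compute and a tool call to move; the robot and the scene stay as the last step left them, time stands still between calls to the robot, and variables do not carry over. Pictures are saved under pics/ and viewed, about 8 in all and at most 12, crops included, and the job is handed in when it is done.

Besides the shell and the picture viewer there is one more tool, called as name([rows], argument=value, ...), one row to a line, values as JSON. move_arm: Moves the arm, as the interface text tells. Its arguments: {"type":"object","properties":{"deltas":{"type":"array","items":{"type":"array"}},"grip_force":{"type":"number"}},"required":["deltas"]}

```bash
mkdir -p pics
cat > h.py <<'E'
import numpy as np, cv2
from workcell import status, read_camera, camera_info, order
def shot(n,f):
    info=camera_info(n); p,d=read_camera(n); cv2.imwrite(f'pics/{f}.png',p[:,:,::-1]); np.savez(f'pics/{f}.npz',p=p,d=d,**{k:np.array(info[k]) for k in 'KRt'}); return p,d,info
def ray(i,u,v,z):
    K,R,t=[np.array(i[k]) for k in 'KRt']; c=-R.T@t; r=R.T@np.linalg.inv(K)@[u,v,1]; return c+r*(z-c[2])/r[2]
def proj(i,X):
    K,R,t=[np.array(i[k]) for k in 'KRt']; c=K@(R@np.array(X)+t); return c[:2]/c[2]
E
python3 - <<'E'
from h import *
print(status.read_state())
for n in ('scene','side'): 
    shot(n,n+'1'); i=camera_info(n); print(n,-np.array(i['R']).T@i['t'])
E
```

```text
{'time': 0.0, 'q': array([ 1.08011304e+00,  2.64740198e-01,  1.60540750e+00, -3.84609716e-06,
        1.27370508e+00, -3.68781718e-02]), 'joint_vel': array([ 0.00043545, -0.00048713,  0.00057696,  0.0023105 , -0.00096831,
        0.00099762]), 'joint_torque': array([ 8.49512489e-04, -5.15140986e+01, -3.67308390e+01,  1.48509599e-05,
        1.32897100e-02,  1.63428848e-05]), 'tool_pos': array([0.2955484 , 0.60602359, 0.22995268]), 'tcp_rot': array([-0.70660052, -3.0604948 ,  0.00342826]), 'wrist_force': array([ 0.43717237, -0.91303981, -0.44366227]), 'torque': array([-0.03362242,  0.01467148,  0.02248671]), 'width': 1.0055159890253664}
scene [ 1.1277811  -0.32353647  0.60026174]
side [0.08438564 0.48084682 0.62150368]
```

View pics/scene1.png

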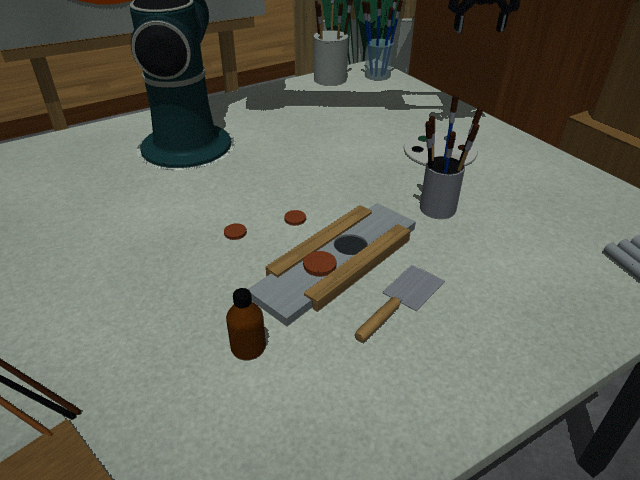

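View pics/side1.png

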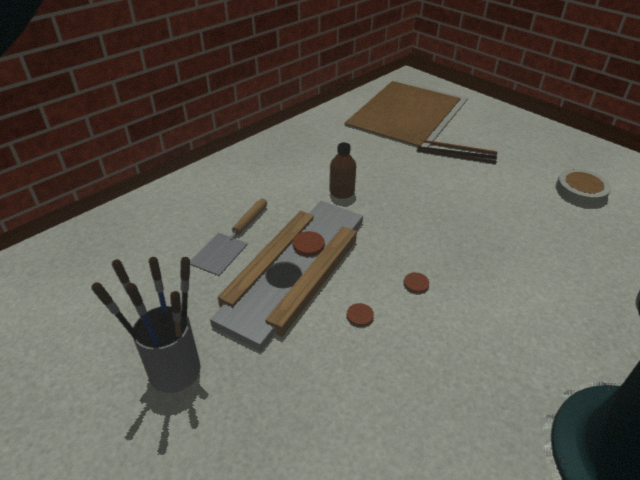

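The scene view shows the cake at (320,263) and the pocket at (351,245). In the side view they are at (309,243) and (284,274). The can stands beyond the pocket end, and the bottle is behind the cake.

Run:
```python
from h import *
for n,cb,pb in (('scene',(320,263),(351,245)),('side',(309,243),(284,274))):
    f=np.load(f'pics/{n}1.npz'); p=f['p'].astype(int); d=f['d']
    hsv=cv2.cvtColor(f['p'],cv2.COLOR_RGB2HSV)
    red=((hsv[...,0]<9)|(hsv[...,0]>174))&(hsv[...,1]>120)
    dark=(p.max(2)<75)&(hsv[...,1]<120)
    wood=(hsv[...,0]>9)&(hsv[...,0]<22)&(hsv[...,1]>90)
    for nm,m,s,z in (('cake',red,cb,.028),('pocket',dark,pb,.018)):
        k,lab,st,c=cv2.connectedComponentsWithStats(m.astype(np.uint8))
        l=lab[s[1],s[0]]; print(n,nm,l,st[l],c[l],ray(f,*c[l],z).round(4))
    k,lab,st,c=cv2.connectedComponentsWithStats(wood.astype(np.uint8))
    for l in range(1,k):
        if 800<st[l][4]<8000 and 200<c[l][1]<330 and 200<c[l][0]<420:
            q=cv2.minAreaRect(np.argwhere(lab==l)[:,::-1].astype(np.float32)); b=cv2.boxPoints(q)
            print('bar',st[l],[ray(f,*x,.044)[:2].round(3).tolist() for x in b])
    for s,z in ((cb,0),(pb,0)): print('depth z', ((lambda u,v:(f['R'].T@(np.linalg.inv(f['K'])@[u,v,1]*d[v,u]-f['t'])))(*s)).round(4))
```

```text
scene cake 0 [     0      0    640    480 306132] [319.36733174 239.79571231] [0.5107 0.0604 0.028 ]
scene pocket 1095 [334 235  34  20 501] [349.67864271 244.25548902] [0.539  0.1063 0.018 ]
bar [ 266  205  144  106 4446] [[0.544, -0.068], [0.434, 0.237], [0.608, 0.193], [0.677, -0.071]]
depth z [0.5654 0.0277 0.0287]
depth z [0.5369 0.1109 0.0129]
side cake 0 [     0      0    640    480 256821] [329.98940897 271.82839799] [0.4804 0.056  0.028 ]
side pocket 276 [218 240  84  68 988] [274.52125506 276.22368421] [0.5439 0.1213 0.018 ]
bar [ 219  211   94   94 1801] [[0.554, 0.225], [0.619, -0.015], [0.578, -0.007], [0.521, 0.226]]
bar [ 266  227   90  101 2100] [[0.468, 0.203], [0.547, -0.038], [0.498, -0.034], [0.43, 0.201]]
depth z [0.5555 0.0313 0.0271]
depth z [0.5418 0.1026 0.0113]
```

Run:
```python
from h import *
from scipy.spatial.transform import Rotation as Ro
s=status.read_state(); i=camera_info('wrist'); R=Ro.from_rotvec(s['tcp_rot']).as_matrix(); RR=np.array(i['R'])
print('cam in tool',R.T@(-RR.T@i['t']-s['tool_pos']),'fwd in tool',R.T@RR[2],'tool axes\n',R.round(3),i['K'])
f=np.load('pics/scene1.npz'); print('can',ray(f,440,212,0),'bottle',ray(f,248,352,0))
# heights near bars
from numpy.linalg import inv
for n in('scene','side'):
    f=np.load(f'pics/{n}1.npz')
    for u,v in ([(360,262),(385,243),(290,290)] if n=='scene' else [(315,275),(255,270),(240,320)]):
        print(n,u,v,(f['R'].T@(inv(f['K'])@[u,v,1]*f['d'][v,u]-f['t'])).round(4))
```

```text
cam in tool [ 0.07841357 -0.00086121 -0.14210447] fwd in tool [-3.07847561e-01 -7.99624411e-04  9.51435358e-01] tool axes
 [[-0.899  0.438 -0.001]
 [ 0.438  0.899 -0.002]
 [ 0.    -0.002 -1.   ]] [[356.76438948   0.         323.9827505 ]
 [  0.         356.76438948 237.58569843]
 [  0.           0.           1.        ]]
can [0.52987249 0.33002256 0.        ] bottle [ 0.65143255 -0.1493388   0.        ]
scene 360 262 [0.5968 0.0874 0.0272]
scene 385 243 [0.576  0.1559 0.0253]
scene 290 290 [ 0.5853 -0.0413  0.0171]
side 315 275 [0.4923 0.0786 0.0281]
side 255 270 [0.5717 0.1391 0.025 ]
side 240 320 [0.511  0.2187 0.0184]
```

move_arm([
  [[0,0,0],[0,0,0.5],1],
  [[0,0,-0.1],[0,0,1],1],
  [[0,0,-0.2],[0.4,-0.4,1],1],
  [[0,0,-0.3],[0.5,-1,1],1],
  [[0,0,-0.4],[0.5,-1,1],1],
  [[0,0,-0.53],[0.5,-1,1],1],
], grip_force=30)

```text
time: 0.85
tool_pos: [0.3461, 0.5054, 0.3308]
tcp_rot: [-1.872, -2.523, 0.001]
wrist_force: [-0.1, 0.7, 0.1]
width: -0.002
```

move_arm([
  [[0,0,0],[0.25,-0.5,0],1],
  [[0,0,0],[0.5,-1,0],1],
  [[0,0,0],[0.5,-1,0],1],
])

```text
time: 1.23
tool_pos: [0.3972, 0.4037, 0.331]
tcp_rot: [1.868, 2.525, -0.002]
wrist_force: [-0.4, 0.1, -0.9]
width: -0.0
```

move_arm([
  [[0,0,0],[0.25,-0.5,0],1],
  [[0,0,0],[0.5,-1,0],1],
  [[0,0,0],[0.5,-1,0],1],
])

```text
time: 1.6
tool_pos: [0.4469, 0.3046, 0.331]
tcp_rot: [1.868, 2.525, -0.001]
wrist_force: [-0.9, 0.6, -0.2]
width: 0.002
```

move_arm([
  [[0,0,0],[0.25,-0.5,0],1],
  [[0,0,0],[0.5,-1,0],1],
  [[0,0,0],[0.5,-1,0],1],
])

```text
time: 1.98
tool_pos: [0.4968, 0.2053, 0.3309]
tcp_rot: [-1.868, -2.526, 0.001]
wrist_force: [-1.0, -0.5, 0.3]
width: -0.0
```

move_arm([
  [[0,0,0],[0.2,-0.5,-0.2],1],
  [[0,0,0],[0.4,-0.95,-0.7],1],
  [[0,0,0],[0.4,-0.95,-0.8],1],
  [[0,0,0],[0.4,-0.95,-0.8],1],
])

```text
time: 2.48
tool_pos: [0.5347, 0.1131, 0.2496]
tcp_rot: [-1.861, -2.527, 0.003]
wrist_force: [-0.4, 0.7, 0.4]
width: -0.003
```

Run:
```python
from h import *
shot('wrist','w1')
```

```text
(no output)
```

View pics/w1.png

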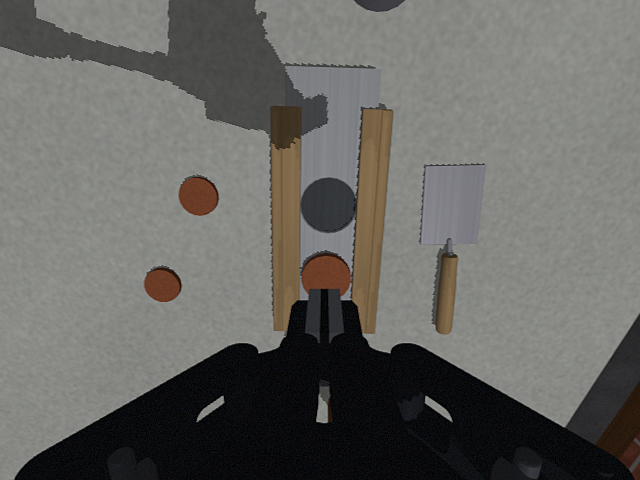

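The wrist view shows the pocket at (328,205) and the cake at (326,276), its lower part hidden by the fingers. The channel is nearly vertical in the picture.

Run:
```python
from h import *
f=np.load('pics/w1.npz'); hsv=cv2.cvtColor(f['p'],cv2.COLOR_RGB2HSV).astype(int); p=f['p'].astype(int)
def comp(m,s):
    k,lab,st,c=cv2.connectedComponentsWithStats(m.astype(np.uint8)); return lab==lab[s[1],s[0]]
print(hsv[265,326],hsv[205,328],hsv[200,285],hsv[200,310])
def circ(m,z,r):
    cs,_=cv2.findContours(m.astype(np.uint8),0,1); c=max(cs,key=len)[:,0]
    P=np.array([ray(f,*x,z)[:2] for x in c])
    from scipy.optimize import least_squares
    s=least_squares(lambda q:np.hypot(*(P-q[:2]).T)-q[2],[*P.mean(0),r],loss='soft_l1',f_scale=.0007)
    return s.x
pk=circ(comp((p.max(2)<90)&(hsv[...,1]<60),(328,205)),.018,.03); print('pocket',pk)
red=comp((hsv[...,0]<11)&(hsv[...,1]>120)&(p[...,0]>90),(326,265)); ck=circ(red,.028,.028); print('cake',ck)
print('dir',np.degrees(np.arctan2(*(pk-ck)[1::-1])),np.hypot(*(pk-ck)[:2]))
wood=(hsv[...,0]>=10)&(hsv[...,0]<24)&(hsv[...,1]>80)
ends=[]
for s in ((285,200),(378,200)):
    m=comp(wood,s); q=np.argwhere(m)[:,::-1]; P=np.array([ray(f,*x,.026)[:2] for x in q]); 
    d=cv2.fitLine(P.astype(np.float32),cv2.DIST_L2,0,1e-4,1e-4).ravel(); a=np.degrees(np.arctan2(d[1],d[0])); u=d[:2]*np.sign(d[1]); t=(P-d[2:])@u; n=(P-d[2:])@[-u[1],u[0]]
    print('bar',a, d[2:]+u*t.min(), d[2:]+u*t.max(),t.max()-t.min(),n.min(),n.max()); ends+=[d[2:]+u*t.max()]
    mid=d[2:]+u*(t.max()-.125); ends[-1]=mid
print('origin',np.mean(ends,0))
print('state',status.read_state()['tool_pos'])
```

```text
[ 10 162 113] [100  27  57] [ 17 106 128] [114  21  60]
pocket [0.54001033 0.1079782  0.02975552]
cake [0.56036535 0.03212777 0.02516996]
dir 105.02181807354236 0.07853415767566707
bar -75.2113 [ 0.53434407 -0.0489048 ] [0.47099226 0.19106395] 0.24819035446614163 -0.015981537411967988 0.014701806218202235
bar -73.888214 [ 0.62423016 -0.02446456] [0.55529462 0.21418395] 0.24840536062770735 -0.015406181977705696 0.016093807871561693
origin [0.54644139 0.08214921]
state [0.53553793 0.11349227 0.25128336]
```

move_arm([
  [[0,0,-0.02],[0.15,-0.5,0],1],
  [[0,0,-0.02],[0.3,-1,-0.3],1],
  [[0,0,-0.02],[0.3,-1,-0.8],1],
  [[0,0,-0.02],[0.3,-1,-1],1],
])

```text
time: 3.02
tool_pos: [0.5651, 0.0129, 0.1501]
tcp_rot: [-1.9, -2.499, 0.001]
wrist_force: [0.3, -0.5, -0.5]
width: 0.0
```

move_arm([
  [[0,0,0],[0.08,-0.28,0],1],
  [[0,0,0],[0.08,-0.28,-0.5],1],
  [[0,0,0],[0.08,-0.28,-0.9],1],
  [[0,0,0],[0.08,-0.28,-0.9],1],
])

```text
time: 3.52
tool_pos: [0.5718, -0.0145, 0.0594]
tcp_rot: [-1.897, -2.498, 0.004]
wrist_force: [-0.6, 0.2, -0.3]
width: -0.005
```

Run:
```python
from h import *
s=status.read_state(); print(s['tool_pos'],s['tcp_rot'],s['wrist_force'])
d=np.array(s['tool_pos'][:2])-[.540,.108]; u=np.array([-.263,.965]); print('along',d@u,'lat',d@[-u[1],u[0]])
shot('scene','s2'); shot('wrist','w2')
a=cv2.imread('pics/s2.png')[180:340,200:440]; b=cv2.imread('pics/w2.png')
cv2.imwrite('pics/c2.png',np.hstack([cv2.resize(a,(450,300)),cv2.resize(b,(350,300))]))
```

```text
[ 0.57175236 -0.01452516  0.05935146] [-1.89718281 -2.49791864  0.00432826] [-0.57492199  0.19913234 -0.25403744]
along -0.1265876506811352 lat 0.0015830921649035417
```

View pics/c2.png

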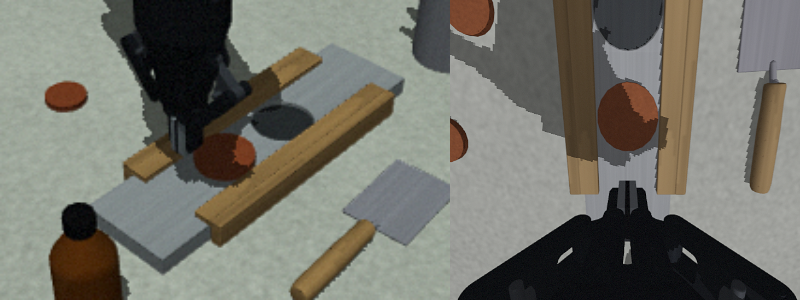

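The fingers hang above the strip just behind the cake. The whole cake shows in the wrist view, at about (327,210) in full-picture pixels.

```bash
cat >> h.py <<'E'
from scipy.optimize import least_squares
PK=np.array([.540,.108]); U=np.array([-.263,.965])
def cake(fn,z=.028,show=True):
    f=np.load(f'pics/{fn}.npz'); hsv=cv2.cvtColor(f['p'],cv2.COLOR_RGB2HSV).astype(int)
    m=((hsv[...,0]<11)&(hsv[...,1]>120)).astype(np.uint8)
    cs,_=cv2.findContours(m,0,1); c=max(cs,key=cv2.contourArea)[:,0]
    P=np.array([ray(f,*x,z)[:2] for x in c]); s=least_squares(lambda q:np.hypot(*(P-q[:2]).T)-q[2],[*P.mean(0),.028],loss='soft_l1',f_scale=.0007).x
    print('cake',c.mean(0),s,'along',(s[:2]-PK)@U,'lat',(s[:2]-PK)@[-U[1],U[0]]); return s
def st():
    s=status.read_state(); d=s['tool_pos'][:2]-PK; print('tcp',s['tool_pos'].round(4),'along',round(d@U,4),'lat',round(d@[-U[1],U[0]],4),'F',s['wrist_force'].round(2),'t',s['time'])
E
python3 -c "
from h import *
cake('w2'); st()"
```

```text
cake [324.72049689 186.05279503] [0.56124729 0.02995847 0.02705345] along -0.08089811184255159 lat 2.1282338720959345e-05
tcp [ 0.5754 -0.0152  0.0632] along -0.1282 lat -0.0017 F [ 0.91 -0.2   0.74] t 3.625
```

move_arm([
  [[0,0,0],[0,0,-0.15],1],
  [[0,0,0],[0,0,-0.3],1],
  [[0,0,0],[0,0,-0.35],1],
  [[0,0,0],[0,0,-0.39],1],
  [[0,0,0],[0,0,-0.39],1],
  [[0,0,0],[0,0,-0.39],1],
])

```text
time: 4.38
tool_pos: [0.5742, -0.0164, 0.0226]
tcp_rot: [1.902, 2.499, 0.0]
wrist_force: [0.4, -0.3, -0.3]
width: 0.003
```

```bash
python3 -c "
from h import *
for k in range(3): shot('wrist','w3'); st()
cake('w3')"
```

```text
tcp [ 0.5743 -0.0164  0.0226] along -0.1291 lat -0.0004 F [-0.43 -0.19  0.48] t 4.425
tcp [ 0.5743 -0.0164  0.0227] along -0.1291 lat -0.0004 F [ 0.2   0.4  -0.42] t 4.475
tcp [ 0.5742 -0.0164  0.0227] along -0.129 lat -0.0003 F [ 0.32 -0.09 -0.16] t 4.525
cake [323.00477327 198.22434368] [0.56103289 0.03012122 0.02705095] along -0.08068467188727987 lat 0.00018538060229112937
```

move_arm([
  [[0,0,0],[-0.013,0.048,0],1],
  [[0,0,0],[-0.02,0.072,0],1],
  [[0,0,0],[-0.026,0.097,0],1],
  [[0,0,0],[-0.039,0.145,0],1],
  [[0,0,0],[-0.053,0.193,0],1],
  [[0,0,0],[-0.066,0.241,0],1],
  [[0,0,0],[-0.079,0.29,0],1],
  [[0,0,0],[-0.092,0.338,0],1],
  [[0,0,0],[-0.105,0.386,0],1],
  [[0,0,0],[-0.118,0.434,0],1],
  [[0,0,0],[-0.132,0.483,0],1],
  [[0,0,0],[-0.145,0.531,0],1],
  [[0,0,0],[-0.158,0.579,0],1],
  [[0,0,0],[-0.171,0.627,0],1],
  [[0,0,0],[-0.184,0.676,0],1],
  [[0,0,0],[-0.184,0.676,0],1],
])

```text
time: 6.52
tool_pos: [0.5553, 0.0518, 0.0222]
tcp_rot: [-1.902, -2.5, -0.0]
wrist_force: [-0.2, -0.1, -0.7]
width: -0.004
```

```bash
python3 -c "
from h import *
shot('wrist','w4'); st()
cake('w4')
shot('side','d4'); shot('scene','s4')
cake('d4'); cake('s4')"
```

```text
tcp [0.5554 0.0516 0.0222] along -0.0585 lat 0.0 F [-0.26  0.52 -0.65] t 6.575
cake [325.03439803 221.87714988] [0.54492236 0.08892614 0.02722481] along -0.01970085428176657 lat 0.00026634565704441895
cake [93.91304348 19.23913043] [ 1.86709363 -0.22803804  0.12619616] along -0.6733023315884092 lat -1.1922673494058948
cake [346.63157895 249.28947368] [0.55847587 0.08782463 0.02271389] along -0.02432838276108813 lat -0.012523088855133506
```

move_arm([
  [[0,0,0],[-0.007,0.024,0],1],
  [[0,0,0],[-0.013,0.048,0],1],
  [[0,0,0],[-0.02,0.072,0],1],
  [[0,0,0],[-0.026,0.097,0],1],
  [[0,0,0],[-0.033,0.121,0],1],
  [[0,0,0],[-0.039,0.145,0],1],
  [[0,0,0],[-0.043,0.159,0],1],
  [[0,0,0],[-0.043,0.159,0],1],
])

```text
time: 7.68
tool_pos: [0.551, 0.0674, 0.0221]
tcp_rot: [-1.902, -2.5, 0.0]
wrist_force: [0.1, -0.5, -0.5]
width: 0.001
```

```bash
python3 -c "
from h import *
shot('wrist','w5'); st()
cake('w5')
f=np.load('pics/w5.npz')
from numpy.linalg import inv
for a in (-.02,-.01,0,.01,.02):
  X=PK+U*(a-.004); u,v=proj(f,[*X,.026]).astype(int); D=f['d'][v-1:v+2,u-2:u+3]; print(u,v,(f['R'].T@(inv(f['K'])@[u,v,1]*np.median(D)-f['t'])).round(4))
"
```

```text
tcp [0.5511 0.0673 0.0222] along -0.0422 lat 0.0 F [0.09 0.54 0.11] t 7.725
cake [324.85995086 223.4987715 ] [0.5409164  0.10432683 0.02711573] along -0.003785623749653853 lat 8.17191158255029e-05
325 271 [0.5459 0.0859 0.028 ]
325 249 [0.5434 0.0948 0.0267]
325 225 [0.5408 0.1044 0.0259]
325 201 [0.5382 0.1136 0.0246]
325 176 [0.5357 0.123  0.0231]
```

The cake is at -3.8 mm and its front edge is already tipping in. I'll push on in small steps.

move_arm([
  [[0,0,0],[-0.003,0.01,0],1],
  [[0,0,0],[-0.005,0.019,0],1],
  [[0,0,0],[-0.007,0.024,0],1],
  [[0,0,0],[-0.008,0.029,0],1],
  [[0,0,0],[-0.008,0.029,0],1],
])

```text
time: 8.35
tool_pos: [0.5504, 0.0701, 0.0223]
tcp_rot: [-1.903, -2.5, -0.0]
wrist_force: [0.6, 0.4, -0.0]
width: 0.001
```

```bash
cat >> h.py <<'E'
def prof(fn,off=0,zz=.024):
    f=np.load(f'pics/{fn}.npz')
    for a in (-.035,-.02,-.01,0,.01,.02,.035):
        X=PK+U*(a+off); u,v=proj(f,[*X,zz]).astype(int); D=np.median(f['d'][v-1:v+2,u-2:u+3]); print(a,f['p'][v,u],(f['R'].T@(np.linalg.inv(f['K'])@[u,v,1]*D-f['t'])).round(4))
E
python3 -c "
from h import *
shot('wrist','w6'); st()
cake('w6'); prof('w6')"
```

```text
tcp [0.5504 0.0701 0.0223] along -0.0393 lat -0.0001 F [-0.69  0.49  0.06] t 8.4
cake [325.76010101 220.03535354] [0.53981693 0.10812399 0.0262825 ] along 0.00016780071066470098 lat 0.00014405044532715176
-0.035 [22 19 20] [0.5473 0.0797 0.0344]
-0.02 [76 47 30] [0.545  0.088  0.0225]
-0.01 [78 42 26] [0.5427 0.098  0.022 ]
0 [79 44 30] [0.54   0.1078 0.0223]
0.01 [79 46 32] [0.5373 0.1175 0.0223]
0.02 [81 46 33] [0.5347 0.1271 0.0223]
0.035 [161 163 167] [0.5307 0.1416 0.0175]
```

The cake has dropped in: its top is flat at about 22.3 mm and its centre is within 0.2 mm of the pocket's. Next I back off, rise and go over its centre.

move_arm([
  [[0,0,0],[0.013,-0.048,0],1],
  [[0,0,0],[0.02,-0.07,0.1],1],
  [[0,0,0],[0.02,-0.07,0.2],1],
  [[0,0,0],[-0.05,0.18,0.2],1],
  [[0,0,0],[-0.1,0.38,0.2],1],
  [[0,0,0],[-0.1,0.38,0.1],1],
  [[0,0,0],[-0.1,0.38,0.06],1],
  [[0,0,0],[-0.1,0.38,0.06],1],
])

```text
time: 9.4
tool_pos: [0.5397, 0.1076, 0.0274]
tcp_rot: [-1.902, -2.499, 0.002]
wrist_force: [0.2, -0.5, -0.2]
width: -0.0
```

```bash
python3 -c "
from h import *
import time
F=[]
for k in range(6): shot('wrist','w7'); F.append(status.read_state()['wrist_force'])
print(np.mean(F,0)); st()
prof('w7')"
```

```text
[ 0.35650403 -0.01721239 -0.03207713]
tcp [0.5407 0.1078 0.0285] along -0.0003 lat -0.0006 F [ 1.1   0.15 -0.59] t 9.7
-0.035 [ 4  4 13] [0.5406 0.1052 0.0656]
-0.02 [20 18 21] [0.5377 0.1156 0.0655]
-0.01 [12 12 12] [0.5372 0.1174 0.0569]
0 [15 19 21] [0.5372 0.1174 0.0424]
0.01 [78 43 27] [0.5372 0.117  0.0226]
0.02 [77 45 30] [0.5346 0.1267 0.0223]
0.035 [82 83 86] [0.5309 0.1402 0.0178]
```

move_arm([
  [[0,0,0],[0,0,-0.015],1],
  [[0,0,0],[0,0,-0.03],1],
  [[0,0,0],[0,0,-0.04],1],
  [[0,0,0],[0,0,-0.05],1],
  [[0,0,0],[0,0,-0.055],1],
  [[0,0,0],[0,0,-0.06],1],
  [[0,0,0],[0,0,-0.06],1],
])

```text
time: 10.58
tool_pos: [0.5404, 0.1081, 0.0224]
tcp_rot: [-1.903, -2.5, 0.0]
wrist_force: [-1.2, -0.1, 1.1]
width: -0.002
```

move_arm([
  [[0,0,0],[0,0,-0.003],1],
  [[0,0,0],[0,0,-0.006],1],
  [[0,0,0],[0,0,-0.01],1],
  [[0,0,0],[0,0,-0.01],1],
])

```text
time: 11.08
tool_pos: [0.5403, 0.1081, 0.0212]
tcp_rot: [-1.902, -2.5, 0.0]
wrist_force: [-0.3, 0.4, 1.8]
width: 0.002
```

move_arm([
  [[0,0,0],[0,0,-0.003],1],
  [[0,0,0],[0,0,-0.006],1],
  [[0,0,0],[0,0,-0.01],1],
  [[0,0,0],[0,0,-0.01],1],
])

```text
time: 11.58
tool_pos: [0.5404, 0.1081, 0.0202]
tcp_rot: [-1.903, -2.5, 0.0]
wrist_force: [-1.3, 0.3, 1.1]
width: 0.002
```

move_arm([
  [[0,0,0],[0,0,-0.003],1],
  [[0,0,0],[0,0,-0.006],1],
  [[0,0,0],[0,0,-0.01],1],
  [[0,0,0],[0,0,-0.01],1],
])

```text
time: 12.08
tool_pos: [0.5404, 0.1081, 0.0192]
tcp_rot: [-1.902, -2.5, 0.0]
wrist_force: [-1.2, 0.0, 1.3]
width: -0.003
```

```bash
cat >> h.py <<'E'
def force(n=6):
    F=[]
    for k in range(n): read_camera('wrist'); F.append(status.read_state()['wrist_force'])
    print('meanF',np.mean(F,0).round(2),'max',np.max(F,0).round(1)); st()
E
python3 -c "
from h import *
force(6); shot('wrist','w8'); prof('w8',zz=.021)"
```

```text
meanF [-0.98 -0.17  0.9 ] max [0.1 0.4 1.8]
tcp [0.5407 0.108  0.0192] along -0.0002 lat -0.0007 F [-0.47 -0.46 -0.12] t 12.375
-0.035 [17 15 22] [0.5416 0.1017 0.0563]
-0.02 [22 20 21] [0.5387 0.1122 0.056 ]
-0.01 [14 14 17] [0.5372 0.1176 0.0529]
0 [17 12 15] [0.5372 0.1176 0.0389]
0.01 [82 47 32] [0.5374 0.1167 0.0185]
0.02 [79 44 27] [0.5347 0.1264 0.0188]
0.035 [86 86 90] [0.5308 0.1407 0.0172]
```

The cake and cup have gone down together; the top is at about 18.7 mm. I'll creep to the stop.

move_arm([
  [[0,0,0],[0,0,-0.003],1],
  [[0,0,0],[0,0,-0.006],1],
  [[0,0,0],[0,0,-0.009],1],
  [[0,0,0],[0,0,-0.009],1],
])

```text
time: 12.92
tool_pos: [0.5407, 0.108, 0.0185]
tcp_rot: [1.902, 2.5, 0.001]
wrist_force: [-0.6, -0.3, 1.4]
width: 0.004
```

```bash
python3 -c "
from h import *
force(4)"
```

```text
meanF [-0.06 -0.74  2.04] max [ 0.7 -0.6  2.6]
tcp [0.5407 0.1081 0.0185] along -0.0001 lat -0.0007 F [-0.27 -0.94  1.54] t 13.125
```

move_arm([
  [[0,0,0],[0,0,-0.001],1],
  [[0,0,0],[0,0,-0.002],1],
  [[0,0,0],[0,0,-0.002],1],
])

```text
time: 13.5
tool_pos: [0.5407, 0.1081, 0.0182]
tcp_rot: [1.902, 2.5, 0.0]
wrist_force: [1.1, -0.8, 1.5]
width: -0.002
```

```bash
python3 -c "
from h import *
force(4)"
```

```text
meanF [ 1.4  -1.07  1.8 ] max [ 1.6 -0.5  2.1]
tcp [0.5406 0.1081 0.0183] along -0.0001 lat -0.0006 F [ 1.39 -1.47  1.75] t 13.7
```

move_arm([
  [[0,0,0],[0,0,-0.001],1],
  [[0,0,0],[0,0,-0.003],1],
  [[0,0,0],[0,0,-0.003],1],
])

```text
time: 14.08
tool_pos: [0.5407, 0.1081, 0.0181]
tcp_rot: [1.902, 2.5, 0.0]
wrist_force: [1.5, -1.3, 2.3]
width: 0.001
```

move_arm([
  [[0,0,0],[0,0,-0.001],1],
  [[0,0,0],[0,0,-0.002],1],
  [[0,0,0],[0,0,-0.002],1],
])

```text
time: 14.45
tool_pos: [0.5407, 0.1081, 0.018]
tcp_rot: [1.902, 2.5, 0.0]
wrist_force: [1.1, -1.7, 4.7]
width: 0.001
```

```bash
python3 -c "
from h import *
force(4)"
```

```text
meanF [ 0.89 -1.96  4.91] max [ 1.4 -1.5  5.3]
tcp [0.5407 0.1081 0.0181] along -0.0001 lat -0.0007 F [ 0.77 -1.99  4.94] t 14.65
```

move_arm([
  [[0,0,0],[0,0,-0.001],1],
  [[0,0,0],[0,0,-0.002],1],
  [[0,0,0],[0,0,-0.002],1],
])

```text
time: 15.02
tool_pos: [0.5407, 0.1081, 0.018]
tcp_rot: [1.902, 2.5, 0.0]
wrist_force: [0.4, -1.7, 7.2]
width: 0.001
```

```bash
python3 -c "
from h import *
force(3)"
```

```text
meanF [ 0.24 -0.86  6.2 ] max [ 0.7 -0.2  6.7]
tcp [0.5407 0.1081 0.018 ] along -0.0001 lat -0.0007 F [ 0.51 -0.25  6.75] t 15.175
```

move_arm([
  [[0,0,0],[0,0,-0.001],1],
  [[0,0,0],[0,0,-0.002],1],
  [[0,0,0],[0,0,-0.002],1],
])

```text
time: 15.55
tool_pos: [0.5407, 0.1081, 0.018]
tcp_rot: [1.902, 2.5, 0.0]
wrist_force: [-0.5, -1.8, 8.2]
width: 0.001
```

```bash
python3 -c "
from h import *
force(4)"
```

```text
meanF [ 0.35 -2.    7.9 ] max [ 1.1 -1.8  8.2]
tcp [0.5407 0.1081 0.018 ] along -0.0001 lat -0.0007 F [-0.14 -1.76  8.06] t 15.75
```

move_arm([
  [[0,0,0],[0,0,-0.001],1],
  [[0,0,0],[0,0,-0.002],1],
  [[0,0,0],[0,0,-0.002],1],
  [[0,0,0],[0,0,-0.002],1],
])

```text
time: 16.25
tool_pos: [0.5407, 0.1081, 0.018]
tcp_rot: [1.902, 2.5, 0.0]
wrist_force: [-0.6, -2.3, 9.3]
width: 0.0
```

```bash
python3 -c "
from h import *
force(24)"
```

```text
meanF [-0.66 -1.7   9.07] max [-0.1 -0.6  9.8]
tcp [0.5407 0.1081 0.018 ] along -0.0001 lat -0.0007 F [-0.79 -0.99  9.78] t 17.45
```

move_arm([
  [[0,0,0],[0,0,-0.001],1],
  [[0,0,0],[0,0,-0.001],1],
])

```text
time: 17.7
tool_pos: [0.5407, 0.1081, 0.018]
tcp_rot: [1.902, 2.5, 0.0]
wrist_force: [-0.5, -1.6, 10.2]
width: 0.009
```

```bash
python3 -c "
from h import *
force(32)"
```

```text
meanF [-0.84 -1.78  9.58] max [ 0.4 -1.1 10.7]
tcp [0.5407 0.1081 0.018 ] along -0.0001 lat -0.0007 F [-0.64 -1.17  9.54] t 19.3
```

move_arm([
  [[0,0,0],[0,0,0.01],1],
  [[0,0,0],[0,0,0.03],1],
  [[0,0,0],[0,0,0.2],1],
  [[0,0,0],[0,0,0.6],1],
  [[0,0,0],[0,0,1],1],
  [[0,0,0],[0,0,1],1],
])

```text
time: 20.05
tool_pos: [0.5436, 0.1087, 0.122]
tcp_rot: [1.899, 2.496, 0.01]
wrist_force: [1.2, 0.4, 0.1]
width: 0.003
```

```bash
python3 -c "
from h import *
for n in ('wrist','side','scene'): shot(n,n+'9')
st(); cake('wrist9',.018); prof('wrist9',zz=.018)
a=cv2.imread('pics/side9.png')[100:400,100:450]; b=cv2.imread('pics/wrist9.png')
cv2.imwrite('pics/c9.png',np.hstack([a,cv2.resize(b,(400,300))]))
i=camera_info('scene'); A=cv2.imread('pics/scene1.png').astype(int); B=cv2.imread('pics/scene9.png').astype(int)
"
```

```text
tcp [0.5396 0.108  0.1166] along 0.0001 lat 0.0004 F [-0.85  0.36  0.49] t 20.2
cake [316.91517857 233.16071429] [0.53994244 0.10714086 0.02748652] along -0.0008139350682595419 lat 0.0002815051766107141
-0.035 [145 147 151] [0.549  0.0742 0.0178]
-0.02 [121  70  47] [0.545  0.0889 0.0174]
-0.01 [119  68  45] [0.5423 0.0988 0.0175]
0 [124  72  47] [0.5397 0.1084 0.0175]
0.01 [122  70  49] [0.5372 0.1178 0.0175]
0.02 [120  67  43] [0.5345 0.1277 0.0175]
0.035 [70 71 74] [0.5306 0.1422 0.0179]
```

View pics/c9.png

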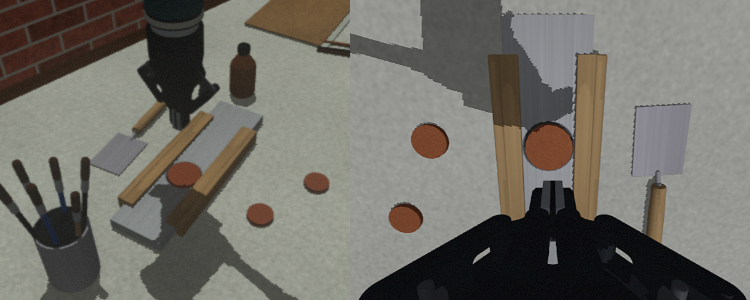

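The cake sits whole and flat in the pocket, level with the strip (depth 17.5 mm against 17.8 mm). The robot is clear of everything, and the bystanders are where they were.

```bash
python3 -c "
from h import *
print(order.finish_job())"
```

```text
the job is handed in; nothing more can be done
None
```

I slid the cake along the channel with the shut fingers until it dropped into the pocket. I then pressed it, cup and all, down to the hard stop and held it there. The job was handed in at about 20 s, with the arm about 100 mm clear above it.

- **Hold force:** the mean was 9.1 N for about 1.2 s, then 9.6 N for about 1.6 s. The highest reading was 10.7 N, under the 16 N limit. I saw force only at the end of each move and during the holds, not throughout.
- **Final position:** the cake's centre is within about 1 mm of the pocket's. Its top is flat at 17.5 mm and the strip reads about 17.8 mm, which is level within the camera's error.
- **Bystanders:** the brush can, bottle and scraper look undisturbed in the last pictures. I did not measure their positions against the first ones.
- **Checks that failed or disagreed:**
  - My colour mask failed to find the cake in the first scene and side pictures and in one later side picture, so I relied on the wrist camera and depth readings.
  - The cup moved with only about 1 to 2 N showing when I stopped between steps, less than the 3 N stated. That may just be the force easing off while the arm stood still.

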